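# Unstack the clean cups and lay them out on their saucers

## Task

The clean coffee things have come back as one tall stack on the bamboo tray. Take the stack apart from the top down and lay it out for service, everything upright: the little steel milk pot in the middle of the round cork coaster, and each white cup in the middle of the saucer of its own size (small on small, medium on medium, large on large). Set each piece down gently rather than dropping it, and leave the glass plunger jug and the big steel milk jug on the rubber mat where they stand.

Things in the scene. Friction and masses are not known exactly. Their poses are not given: they have to be found in the camera images.
- milk_pot: Small stainless steel milk pot without a handle, top of the stack: round, straight-sided, 47 mm outside diameter, 50 mm high, open top, a small pouring lip on its +x side; the lowest 11 mm is a foot 42 mm in diameter, the lowest 10 mm of which sit inside the mouth of the small cup. About 80 g. Origin: centre of its underside, z up.
- cup_small: The small white cup, second from the stack's top, standing in the medium cup's mouth; 110 g. Round, 54 mm across, 54 mm high; foot (lowest 11 mm) 49 mm across. Origin: centre of underside, z up. Ear handle on its +x side, reaching 23 mm beyond the wall, 12 to 44 mm above the underside. The foot of the piece above rests on a ledge 10 mm below this cup's rim, 2.5 mm play all round: lift it straight up.
- cup_medium: The medium white cup, third from the stack's top, standing in the large cup's mouth; 160 g. Round, 61 mm across, 62 mm high; foot (lowest 11 mm) 56 mm across. Origin: centre of underside, z up. Ear handle on its +x side, reaching 23 mm beyond the wall, 15 to 52 mm above the underside. The foot of the piece above rests on a ledge 10 mm below this cup's rim, 2.5 mm play all round: lift it straight up.
- cup_large: The large white cup, bottom of the stack, on the tray; 220 g. Round, 68 mm across, 74 mm high; foot (lowest 11 mm) 62 mm across. Origin: centre of underside, z up. Ear handle on its +x side, reaching 23 mm beyond the wall, 18 to 64 mm above the underside. The foot of the piece above rests on a ledge 10 mm below this cup's rim, 2.5 mm play all round: lift it straight up.
- coaster: Round cork coaster, 84 mm in diameter, 6 mm thick, lying flat and fixed on the sideboard; the place of the milk pot. Origin: centre of its underside; z up, top at 6 mm.
- saucer_small: The small white porcelain saucer, loose, 100 mm in diameter; its flat middle is 74 mm across and 6 mm above its underside, the edge slopes up to 12 mm. Origin: centre of its underside; z up. The place of the small cup.
- saucer_medium: The medium white porcelain saucer, loose, 120 mm in diameter; its flat middle is 82 mm across and 6 mm above its underside, the edge slopes up to 14 mm. Origin: centre of its underside; z up. The place of the medium cup.
- saucer_large: The large white porcelain saucer, loose, 140 mm in diameter; its flat middle is 88 mm across and 6 mm above its underside, the edge slopes up to 16 mm. Origin: centre of its underside; z up. The place of the large cup.
- plunger_jug: Bystander: empty glass plunger jug in a steel frame, standing loose on the black rubber mat: 74 mm in diameter, 178 mm high to the top of the plunger knob, black handle reaching 75 mm from its axis on its +x side. Origin: centre of its underside; z up.
- milk_jug: Bystander: big stainless steel milk jug, standing loose on the black rubber mat: 76 mm in diameter, 90 mm high, handle reaching 70 mm from its axis on its +x side. Origin: centre of its underside; z up. (Mat 240 x 170 x 6 mm. Bamboo tray 240 x 170 mm, floor 8 mm thick, rim 24 mm high. The stack's top, 218 mm up, is the highest thing here.)
Not all that is in view belongs to the job. What is shaped like the saucer_small but blue or orange is not meant. Leave any yellow look-alike of the saucer_large alone.

How it is judged:
By the outcome, as a careful person would: the job done as asked, in the order asked, and still so for the second after the job is handed in, with the robot touching nothing.
It also fails if it takes over 109 s, if anything falls off the work surface, if the arm or the gripper's body presses on something with over 40 N, if the wrist force passes 120 N, or if a joint passes its speed limit or range.

## Robot

A 6-joint arm with a two-finger parallel gripper is mounted at the origin on the work surface. World frame = base frame: x ahead of the robot, y to its left, z up, the work surface at z = 0. Lengths are in mm, angles in degrees, forces in N, time in s.
With the tool pointing down it reaches from about 350 to 775 mm from the base axis. Payload 5.5 kg.
Tool frame: the origin (TCP) lies at the very end of the fingers, on their centre line; the grasp point (between the pads) lies 19 mm behind it; z points along the fingers, x is the direction in which the jaws open and shut, and the axes are right-handed (so a half turn about z gives the same grasp; the last joint's range is limited). The gripper opens to 85 mm and grips with 20 to 120 N. Pads are 22 mm wide; open, the fingers measure 114 mm over their backs; the gripper's body (76 mm by 85 mm) begins 54 mm behind the grasp point. The pads swing forward as they close: fully open they stand 13 mm farther back than shut.
Start: joints at [-78.358, 17.945, 2.641, 74.691, 0, 82.002], TCP at [193.269, -541.589, 231.323] pointing down, gripper open.
Joint ranges: [-158.12, 158.12], [-49.38, 96.58], [-58.88, 72.47], [-126.05, 133.96], [-84.25, 85.87], [-180, 180]. Speed limits (degrees/s): [147.25, 147.25, 180, 180, 180, 180].

## Interface

Orientations are given as [roll, pitch, yaw] about the fixed x, y, z axes, in that order (R = Rz(yaw) Ry(pitch) Rx(roll)).
In Python, from workcell import bot gives the robot as it stands.
- The arm moves only by the tool jog_arm, never from a script. Its argument "plan" is a list of rows, each a list of 3 entries, a list of its own where there are three numbers: the shift along the tool's x, y, z scaled (see below), then the turn about the tool's z scaled (see below), then the gripper command: -1 is fully open, 1 is shut, values between are in proportion. In form: [[[x, y, z], turn, jaw], ...]. A call has 1 to 20 rows; each row is the pose to reach, as a shift and turn from the pose commanded when the call began, along the tool's axes at that moment; what a row does not reach only later rows make up. The controller multiplies each number of a shift by 150 mm and each number of a turn by 90 degrees. A row lasts 1/12 s, in which the tool goes at most 41.7 mm and 7.16 degrees, less where a joint would pass 70% of its speed; a pose out of reach is approached as far as the arm can. A call with a number of a shift or a turn outside -1 to 1 is refused whole. A call with a gripper value outside its range is refused whole. The fingers move at their own pace and stop on an object; the grip force is fixed at half the most. Time passes only in rows, so rows that repeat a pose let the fingers close. It gives the time, the measured TCP pose, the force and the opening at its end, in the units of the state.
- bot.state(): the state, without advancing time (a new reading comes with each control period).
- bot.camera(name): name is "scene" or "top" or "wrist"; returns the picture (480x640x3 uint8, blue, green, red); there is no depth.
- bot.camera_model(name): a dict with "K" (3x3 intrinsics, pixels), "xyz" and "orientation" of the camera in the world. Camera axes: x right, y down, z forward; pixel columns grow to the right and rows downward; lengths in mm; the calibration is good to about 2 mm. A picture is of the moment at which its call begins: read the wrist's pose just before it. camera_model takes no time and is no camera call; for the wrist camera it gives the pose at the moment of the call.
- bot.hand_in(): hands the job in, once; it reports no verdict.
The state is a dict: "clock": time; "qpos": joint angles; "joint_velocities": joint speeds; "joint_efforts": joint torques, N m; "position": TCP position; "tcp_rot": TCP orientation; "ft_force": force on the tool from outside, world axes, zero at the start; "torque": the same for the moment, N m; "finger_gap": finger opening in mm.
Only numpy, scipy, OpenCV 4.12 (cv2) and the standard library are available. Lean on these libraries where they do the work, as an engineer would, in place of code of your own. Each camera call takes 0.05 s, during which the arm holds its last target. There are 200 camera calls.

## Working session

There is one attempt and no reset: what is moved stays moved. The work goes in short steps, Python scripts to look and compute and a tool call to move; the robot and the scene stay as the last step left them, time stands still between calls to the robot, and variables do not carry over. Pictures are saved under pics/ and viewed, about 12 in all and at most 16, crops included, and the job is handed in when it is done.

Besides the shell and the picture viewer there is one more tool, called as name(argument=value, ...), one argument or row to a line, values as JSON. jog_arm: Moves the arm, as the interface text tells. Shifts and turns lie within -1 to 1; 1 stands for 150 mm of shift or 90 degrees of turn. Its arguments: {"type":"object","properties":{"plan":{"type":"array","items":{"type":"array"}}},"required":["plan"]}

```bash
mkdir -p pics; ls; python3 - <<'E'
from workcell import bot
import cv2
print(bot.state())
for n in("scene","top"):
    cv2.imwrite(f"pics/{n}0.png",bot.camera(n)); print(n,bot.camera_model(n))
print(bot.camera_model("wrist"))
E
```

```text
pics
{'clock': 0.0, 'qpos': array([-7.83583243e+01,  1.79913785e+01,  2.57685918e+00,  7.46897936e+01,
       -1.39702794e-04,  8.20002963e+01]), 'joint_velocities': array([0.07015181, 0.04933852, 0.01154532, 0.06445555, 0.00906055,
       0.08300177]), 'joint_efforts': array([ 1.13254082e-03, -4.80625749e+01,  2.98535174e+01,  1.92655879e-02,
       -3.22753122e-04, -3.48161819e-06]), 'position': array([ 193.15151945, -541.05093599,  230.4023275 ]), 'tcp_rot': array([-1.79985621e+02,  1.03317208e-01, -7.03586074e+01]), 'ft_force': array([-0.03975303,  0.00849404,  0.46158816]), 'torque': array([-0.00587311,  0.00383698,  0.01682436]), 'finger_gap': 85.06423385013743}
scene {'K': array([[579.27875226,   0.        , 325.29960776],
       [  0.        , 579.27875226, 238.09284129],
       [  0.        ,   0.        ,   1.        ]]), 'xyz': array([1072.57154053, -944.11124222,  853.53383972]), 'orientation': array([-126.48485743,    0.60306343,   32.34115951])}
top {'K': array([[595.96493331,   0.        , 328.24384167],
       [  0.        , 595.96493331, 239.83804775],
       [  0.        ,   0.        ,   1.        ]]), 'xyz': array([ 243.37403225,  -86.33557489, 1823.03479047]), 'orientation': array([-1.70177139e+02, -1.23270273e-01, -9.14800711e+01])}
{'K': array([[336.84099  ,   0.       , 321.6789574],
       [  0.       , 336.84099  , 239.8527555],
       [  0.       ,   0.       ,   1.       ]]), 'xyz': array([ 257.07619336, -519.03567766,  372.63170614]), 'orientation': array([ 1.64387238e+02,  6.32238576e-02, -7.03664938e+01])}
```

View pics/top0.png

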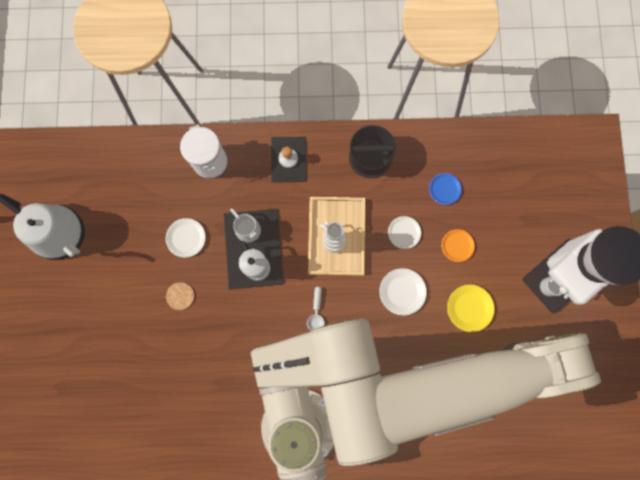

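View pics/scene0.png

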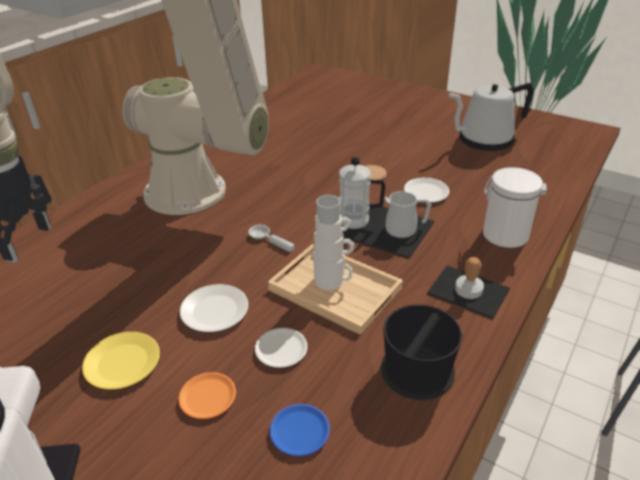

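The small white saucer is at top-view pixel (404,232), with blue (445,189) and orange (458,245) as its look-alikes. The large white saucer is at (403,291), with yellow (470,308) as its look-alike. The medium saucer is at (186,238), the coaster at (180,296), and the stack at (333,236). The plunger jug (254,263) and milk jug (246,228) are bystanders.

```bash
cat > h.py <<'E'
import numpy as np, cv2
from scipy.spatial.transform import Rotation as R
from workcell import bot
def cast(m,uv,z):
    uv=np.atleast_2d(uv).astype(float)
    d=np.c_[uv,np.ones(len(uv))]@np.linalg.inv(m["K"]).T@R.from_euler("xyz",m["orientation"],degrees=True).as_matrix().T
    return m["xyz"]+d*((z-m["xyz"][2])/d[:,2])[:,None]
def proj(m,p):
    c=(np.atleast_2d(p)-m["xyz"])@R.from_euler("xyz",m["orientation"],degrees=True).as_matrix()@m["K"].T
    return c[:,:2]/c[:,2:]
def circ(P):
    A=np.c_[2*P[:,:2],np.ones(len(P))];s=np.linalg.lstsq(A,(P[:,:2]**2).sum(1),rcond=None)[0]
    return s[0],s[1],np.sqrt(s[2]+s[0]**2+s[1]**2)
def blob(mask,uv):
    """contour of the mask's component nearest uv"""
    cs=[c for c in cv2.findContours(mask.astype(np.uint8),cv2.RETR_EXTERNAL,cv2.CHAIN_APPROX_NONE)[0] if len(c)>25]
    return min(cs,key=lambda c:np.hypot(*(c[:,0].mean(0)-uv)))[:,0]
def tool(goal,yaw=None):
    """shift in tool axes/150 from current pose to a world goal, turn/90"""
    s=bot.state();M=R.from_euler("xyz",s["tcp_rot"],degrees=True).as_matrix()
    return np.round(M.T@(np.array(goal)-s["position"])/150,3)
E
python3 - <<'E'
from h import *
im=cv2.imread("pics/top0.png");m=bot.camera_model("top")
hsv=cv2.cvtColor(im,cv2.COLOR_BGR2HSV)
w=(hsv[...,1]<60)&(hsv[...,2]>140)
cork=(hsv[...,2]>150)&(hsv[...,1]>70)
for n,uv,z,k in(("small",(404,232),12,w),("large",(403,291),16,w),("medium",(186,238),14,w),("coaster",(180,296),6,cork)):
    c=blob(k,uv);print(n,np.round(circ(cast(m,c,z)),1))
for n,uv,z in(("pot top",(334,229),218),("plunger knob",(252,261),184),("milk jug",(246,227),96),("tray",(337,236),20),("spoon",(316,322),5),("black",(372,150),100)):
    print(n,np.round(cast(m,uv,z)[0],0))
s=bot.camera_model("scene")
for uv,z in(((328,203),218),):print("pot scene",np.round(cast(s,uv,z),0))
cv2.imwrite("pics/c1.png",np.hstack([cv2.resize(im[180:290,210:370],None,fx=5,fy=5,interpolation=2)]))
E
```

```text
small [ 576.1 -334.3   50.3]
large [ 392.3 -320.    70.5]
medium [575.8 341.9  60.6]
coaster [396.9 360.1  42.6]
pot top [ 551. -114.  218.]
plunger knob [473. 116. 184.]
milk jug [587. 144.  96.]
tray [ 567. -125.   20.]
spoon [307. -55.   5.]
black [ 813. -237.  100.]
pot scene [[ 548. -119.  218.]]
```

View pics/c1.png

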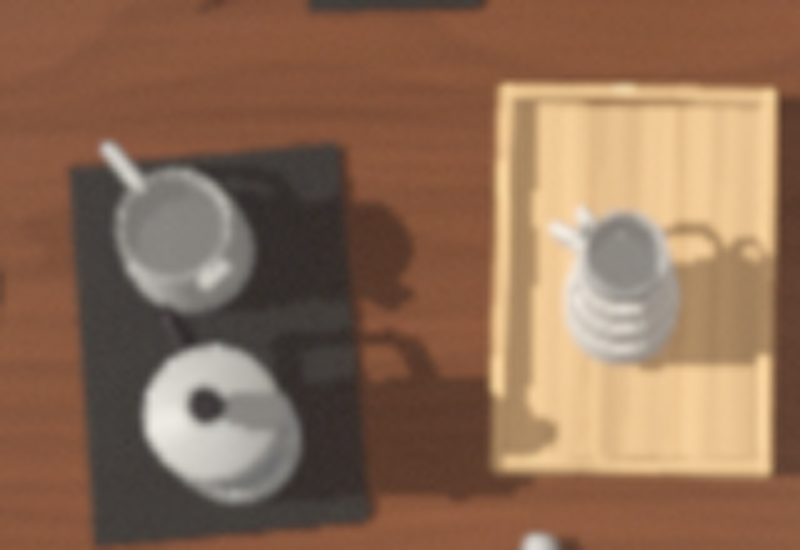

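jog_arm(
  plan=[
    [[-0.467, -0.8, -0.15], 0, -1],
    [[-0.467, -0.8, -0.15], 0, -1],
    [[-0.467, -0.8, -0.15], 0, -1],
    [[-0.467, -0.8, -0.15], 0, -1],
  ],
)

```text
clock: 0.43
position: [284.7, -431.6, 254.4]
tcp_rot: [-179.9, 0.1, -70.2]
ft_force: [0.2, 0.0, -0.4]
finger_gap: 85.8
```

jog_arm(
  plan=[
    [[-0.467, -0.8, -0.15], 0, -1],
    [[-0.467, -0.8, -0.15], 0, -1],
    [[-0.467, -0.8, -0.15], 0, -1],
    [[-0.467, -0.8, -0.15], 0, -1],
  ],
)

```text
clock: 0.77
position: [374.3, -325.4, 277.1]
tcp_rot: [-179.9, 0.0, -70.2]
ft_force: [-1.0, 0.2, 0.1]
finger_gap: 85.7
```

jog_arm(
  plan=[
    [[-0.467, -0.8, -0.1], 0, -1],
    [[-0.467, -0.8, -0.1], 0, -1],
    [[-0.467, -0.8, -0.1], 0, -1],
    [[-0.467, -0.8, -0.1], 0, -1],
  ],
)

```text
clock: 1.1
position: [463.9, -218.9, 291.6]
tcp_rot: [-179.9, 0.0, -70.1]
ft_force: [-0.9, -0.4, 0.3]
finger_gap: 85.4
```

jog_arm(
  plan=[
    [[-0.467, -0.8, 0], -0.333, -1],
    [[-0.467, -0.8, 0], -0.333, -1],
    [[-0.467, -0.8, 0], -0.333, -1],
    [[-0.467, -0.8, 0], -0.333, -1],
    [[-0.467, -0.8, 0], -0.333, -1],
    [[-0.467, -0.8, 0], -0.333, -1],
    [[-0.467, -0.8, 0], -0.333, -1],
    [[-0.467, -0.8, 0], -0.333, -1],
  ],
)

```text
clock: 1.77
position: [550.4, -117.3, 291.2]
tcp_rot: [180.0, 0.0, -40.6]
ft_force: [0.1, -0.2, 0.6]
finger_gap: 84.9
```

```bash
python3 - <<'E'
from h import *
s=bot.state();print(s["clock"],s["position"],s["tcp_rot"],s["qpos"])
m=bot.camera_model("wrist");cv2.imwrite("pics/w1.png",bot.camera("wrist"))
import pickle;pickle.dump(m,open("w1.pkl","wb"))
E
```

```text
1.7667 [ 550.43870062 -117.30049446  291.21750295] [ 1.79971303e+02  1.52339829e-02 -4.05699975e+01] [-2.01904406e+01  1.61278394e+01  8.48219506e+00  8.23786295e+01
 -2.15957838e-02  1.10379558e+02]
```

View pics/w1.png

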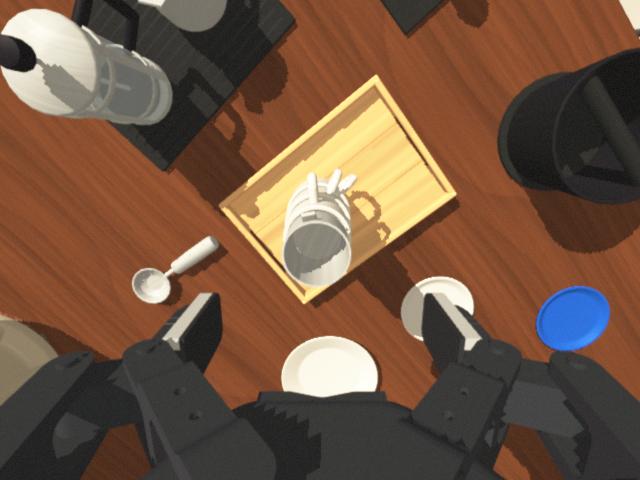

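The wrist view shows the pot rim centred near (317,253). The handles point up in the image at (313,185), (335,180) and (349,182), so they lie across the jaw axis.

```bash
python3 - <<'E'
from h import *
import pickle
m=pickle.load(open("w1.pkl","rb"));im=cv2.imread("pics/w1.png")
s=bot.state()
P=cast(m,[[317,253],[283.5,255],[351.5,255],[317,286],[317,222]],218)
print(np.round(P,1), np.hypot(*(P[1]-P[2])[:2]),np.hypot(*(P[3]-P[4])[:2]))
print("z at which width is 47:", )
print(tool([*P[0][:2],s["position"][2]]),tool([*P[1:3].mean(0)[:2],181+0]))
cv2.imwrite("pics/c2.png",cv2.resize(im[160:300,240:400],None,fx=5,fy=5,interpolation=2))
E
```

```text
[[ 546.9 -116.9  218. ]
 [ 528.9 -103.3  218. ]
 [ 563.6 -133.   218. ]
 [ 531.3 -135.   218. ]
 [ 560.8 -100.8  218. ]] 45.71716610353101 45.21626020133235
z at which width is 47:
[-0.02   0.013  0.   ] [-0.018  0.022  0.736]
```

View pics/c2.png

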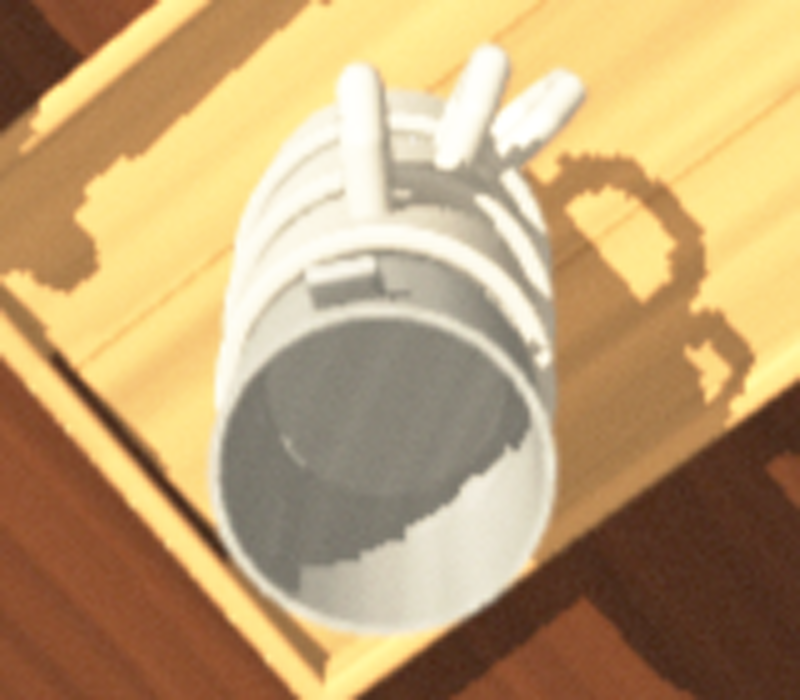

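jog_arm(
  plan=[
    [[-0.019, 0.018, 0.1], 0, -1],
    [[-0.019, 0.018, 0.3], 0, -1],
    [[-0.019, 0.018, 0.5], 0, -1],
    [[-0.019, 0.018, 0.65], 0, -1],
    [[-0.019, 0.018, 0.728], 0, -1],
    [[-0.019, 0.018, 0.728], 0, -1],
    [[-0.019, 0.018, 0.728], 0, 0],
    [[-0.019, 0.018, 0.728], 0, 1],
    [[-0.019, 0.018, 0.728], 0, 1],
    [[-0.019, 0.018, 0.728], 0, 1],
    [[-0.019, 0.018, 0.728], 0, 1],
    [[-0.019, 0.018, 0.728], 0, 1],
    [[-0.019, 0.018, 0.728], 0, 1],
  ],
)

```text
clock: 2.9
position: [548.2, -117.0, 184.0]
tcp_rot: [-180.0, -0.2, -40.4]
ft_force: [0.0, -0.1, 6.1]
finger_gap: 45.7
```

```bash
python3 - <<'E'
from h import *
s=bot.state();print(s["clock"],s["position"],s["tcp_rot"],s["ft_force"],s["finger_gap"])
E
```

```text
2.9 [ 548.15534516 -117.0058127   184.01050548] [-179.95540873   -0.18957913  -40.39572151] [ 3.86218237e-03 -1.38157607e-01  6.05671233e+00] 45.698194386287526
```

jog_arm(
  plan=[
    [[0, 0, -0.04], 0, 1],
    [[0, 0, -0.1], 0, 1],
    [[0, 0, -0.2], 0, 1],
    [[0, 0, -0.3], 0, 1],
    [[0, 0, -0.4], 0, 1],
    [[0, 0, -0.4], 0, 1],
  ],
)

```text
clock: 3.4
position: [548.8, -117.1, 245.9]
tcp_rot: [-179.9, -0.3, -40.4]
ft_force: [0.5, 0.1, -0.1]
finger_gap: 46.1
```

```bash
python3 - <<'E'
from h import *
s=bot.state();print(s["clock"],s["position"],s["tcp_rot"],s["ft_force"],s["finger_gap"])
m=bot.camera_model("wrist");im=bot.camera("wrist");cv2.imwrite("pics/w2.png",im)
sc=bot.camera("scene");cv2.imwrite("pics/s2.png",np.hstack([im[:, 150:500],cv2.resize(sc[130:330,250:450],(450,480))]))
print(tool([396.9,360.1,230]))
E
```

```text
3.4 [ 548.80288345 -117.05071074  245.85956753] [-179.89355858   -0.30208903  -40.38164218] [ 0.52743681  0.07280049 -0.07499522] 46.0886330682659
[-2.826 -1.769  0.081]
```

View pics/s2.png

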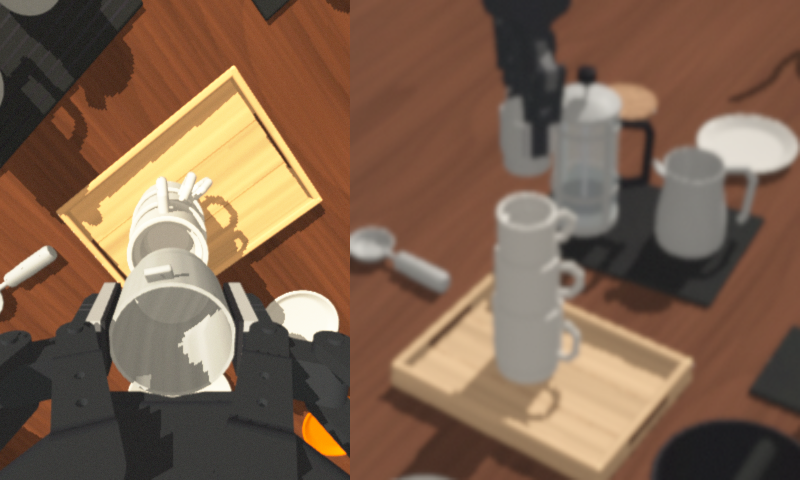

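jog_arm(
  plan=[
    [[-0.15, -0.1, -0.05], 0, 1],
    [[-0.4, -0.25, -0.05], 0, 1],
    [[-0.65, -0.41, -0.05], 0, 1],
    [[-0.942, -0.59, -0.05], 0, 1],
  ],
)

```text
clock: 3.83
position: [500.3, 29.5, 248.3]
tcp_rot: [179.9, 0.1, -40.5]
ft_force: [1.0, 0.8, -1.3]
finger_gap: 45.9
```

jog_arm(
  plan=[
    [[-0.235, -0.147, 0], 0, 1],
    [[-0.47, -0.295, 0], 0, 1],
    [[-0.705, -0.442, 0], 0, 1],
    [[-0.942, -0.59, 0], 0, 1],
  ],
)

```text
clock: 4.17
position: [449.7, 188.7, 248.5]
tcp_rot: [179.9, 0.1, -40.4]
ft_force: [0.2, 0.6, 0.0]
finger_gap: 45.6
```

jog_arm(
  plan=[
    [[-0.25, -0.147, 0], -0.05, 1],
    [[-0.5, -0.295, 0.1], -0.1, 1],
    [[-0.75, -0.442, 0.2], -0.18, 1],
    [[-0.9, -0.56, 0.4], -0.25, 1],
    [[-0.942, -0.59, 0.6], -0.333, 1],
    [[-0.942, -0.59, 0.7], -0.333, 1],
    [[-0.942, -0.59, 0.7], -0.333, 1],
  ],
)

```text
clock: 4.75
position: [396.9, 345.1, 139.1]
tcp_rot: [179.6, 0.4, -10.3]
ft_force: [-0.2, -1.5, -0.9]
finger_gap: 45.8
```

```bash
python3 - <<'E'
from h import *
s=bot.state();print(s["clock"],s["position"],s["tcp_rot"],s["qpos"],s["ft_force"],s["finger_gap"])
m=bot.camera_model("wrist");im=bot.camera("wrist");cv2.imwrite("pics/w3.png",im)
import pickle;pickle.dump(m,open("w3.pkl","wb"))
E
```

```text
4.75 [396.90578345 345.1008059  139.08751522] [179.60443203   0.42009337 -10.27021385] [ 3.22616895e+01  1.56914783e+01 -1.37123649e+01  6.11731258e+01
 -7.51806170e-03  1.32530491e+02] [-0.17270476 -1.50963395 -0.86946486] 45.81535160247977
```

View pics/w3.png

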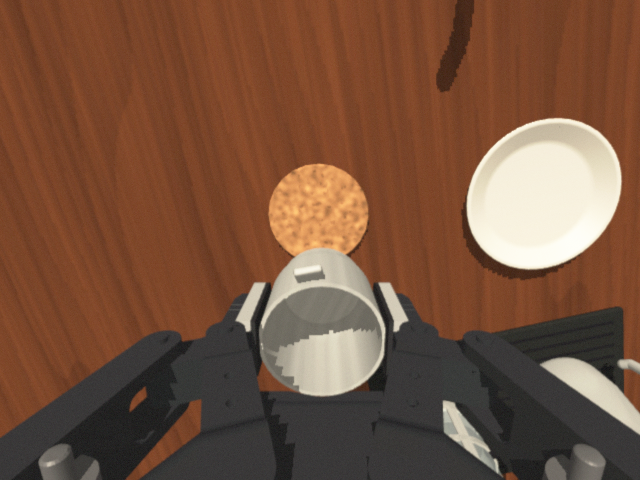

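```bash
python3 - <<'E'
from h import *
import pickle
m=pickle.load(open("w3.pkl","rb"));im=cv2.imread("pics/w3.png");hsv=cv2.cvtColor(im,cv2.COLOR_BGR2HSV)
c=blob((hsv[...,2]>150)&(hsv[...,1]>70),(318,210));c=c[c[:,1]<238]
print("coaster",circ(cast(m,c,6)))
c=blob((hsv[...,2]>180)&(hsv[...,1]<60),(545,195));print("medium",circ(cast(m,c,14)))
s=bot.state();print(s["position"],tool([396.9,360.1,50]))
print("pot rim",cast(m,[[260,335],[385,335],[322,396],[322,287]],s["position"][2]+34))
E
```

```text
coaster (np.float64(394.68076004799644), np.float64(357.3158596013607), np.float64(41.10523148155699))
medium (np.float64(572.5751329891743), np.float64(340.3396451755703), np.float64(59.358107341613476))
[398.48190021 345.20739881 141.58891314] [-0.025 -0.099  0.61 ]
pot rim [[376.01393411 352.10298989 175.58891314]
 [419.53312446 344.41226611 175.58891314]
 [393.02015993 322.80417255 175.58891314]
 [400.90913949 366.38716735 175.58891314]]
```

jog_arm(
  plan=[
    [[-0.033, -0.084, 0.1], 0, 1],
    [[-0.033, -0.084, 0.3], 0, 1],
    [[-0.033, -0.084, 0.5], 0, 1],
    [[-0.033, -0.084, 0.65], 0, 1],
    [[-0.033, -0.084, 0.73], 0, 1],
    [[-0.033, -0.084, 0.73], 0, 1],
    [[-0.033, -0.084, 0.73], 0, 1],
  ],
)

```text
clock: 5.38
position: [399.2, 359.0, 35.8]
tcp_rot: [-180.0, -0.0, -10.5]
ft_force: [-0.5, -0.6, -0.5]
finger_gap: 45.2
```

```bash
python3 - <<'E'
from h import *
s=bot.state();print(s["clock"],s["position"],s["tcp_rot"],s["ft_force"],s["finger_gap"])
print(tool([395.8,358.7,23]))
E
```

```text
5.3833 [399.16546557 358.99479471  35.81758322] [-1.79997691e+02 -1.41105318e-02 -1.05171508e+01] [-0.47525771 -0.59886857 -0.52057655] 45.16441956819398
[-0.022  0.006  0.085]
```

jog_arm(
  plan=[
    [[-0.022, 0.006, 0.02], 0, 1],
    [[-0.022, 0.006, 0.04], 0, 1],
    [[-0.022, 0.006, 0.06], 0, 1],
    [[-0.022, 0.006, 0.07], 0, 1],
    [[-0.022, 0.006, 0.08], 0, 1],
    [[-0.022, 0.006, 0.085], 0, 1],
    [[-0.022, 0.006, 0.09], 0, 1],
    [[-0.022, 0.006, 0.09], 0, 1],
  ],
)

```text
clock: 6.05
position: [395.0, 359.2, 22.1]
tcp_rot: [-180.0, -0.0, -10.4]
ft_force: [-2.5, -0.5, 4.5]
finger_gap: 45.7
```

jog_arm(
  plan=[
    [[0, 0, 0], 0, 0],
    [[0, 0, 0], 0, -1],
    [[0, 0, 0], 0, -1],
    [[0, 0, 0], 0, -1],
    [[0, 0, 0], 0, -1],
    [[0, 0, -0.2], 0, -1],
    [[0, 0, -0.5], 0, -1],
    [[0, 0, -0.8], 0, -1],
    [[0, 0, -1], 0, -1],
    [[0, 0, -1], 0, -1],
  ],
)

```text
clock: 6.88
position: [398.7, 361.6, 179.5]
tcp_rot: [-179.5, -0.5, -10.4]
ft_force: [1.8, 1.4, 0.9]
finger_gap: 85.3
```

```bash
python3 - <<'E'
from h import *
s=bot.state();print(s["clock"],s["position"],s["tcp_rot"],s["ft_force"],s["finger_gap"])
m=bot.camera_model("wrist");im=bot.camera("wrist");cv2.imwrite("pics/w4.png",im)
hsv=cv2.cvtColor(im,cv2.COLOR_BGR2HSV)
c=blob((hsv[...,2]>150)&(hsv[...,1]>70),proj(m,[395,358,6])[0]);print("coaster",circ(cast(m,c,6)))
cv2.imwrite("pics/c4.png",im[150:450,150:500])
print(tool([547,-117,290]))
E
```

```text
6.8833 [398.65438154 361.59849001 179.52565235] [-179.49666774   -0.52576026  -10.41483902] [1.79377297 1.40385332 0.90242223] 85.26527818867586
coaster (np.float64(316.9811903959653), np.float64(269.1887216586965), np.float64(5.380661320070318))
[ 1.56   2.949 -0.767]
```

View pics/c4.png

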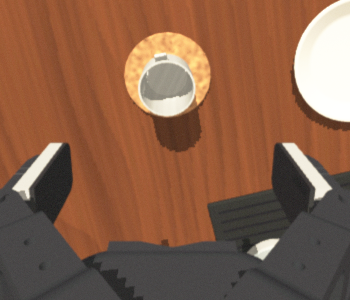

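```bash
python3 - <<'E'
from h import *
import pickle
m=bot.camera_model("wrist")
m=dict(m)
print(cast(m,[[317.8,224.0]],6),cast(m,[[316.3,237.8]],56), cast(m,[[316.5,210]],46))
s=bot.state();print(s["position"],s["tcp_rot"],tool([547,-117,290]))
E
```

```text
[[394.34647345 358.1858739    6.        ]] [[393.32581411 358.14044812  56.        ]] [[397.27258572 378.6768942   46.        ]]
[397.66083526 360.90044215 176.23312696] [-179.63905469   -0.37874246  -10.41944625] [ 1.56   2.949 -0.767]
```

jog_arm(
  plan=[
    [[0.08, 0.15, -0.27], 0, -1],
    [[0.2, 0.4, -0.5], 0, -1],
    [[0.35, 0.65, -0.7], 0, -1],
    [[0.52, 0.983, -0.767], 0, -1],
  ],
)

```text
clock: 7.27
position: [433.4, 238.4, 274.3]
tcp_rot: [-179.9, -0.1, -10.3]
ft_force: [1.5, -0.4, 0.8]
finger_gap: 85.3
```

jog_arm(
  plan=[
    [[0.13, 0.245, 0], 0, -1],
    [[0.26, 0.49, 0], 0, -1],
    [[0.39, 0.737, 0], 0, -1],
    [[0.52, 0.983, 0], 0, -1],
  ],
)

```text
clock: 7.6
position: [482.6, 77.8, 271.6]
tcp_rot: [180.0, 0.1, -10.4]
ft_force: [0.8, -0.3, 0.8]
finger_gap: 85.7
```

jog_arm(
  plan=[
    [[0.13, 0.245, 0], 0.06, -1],
    [[0.26, 0.49, 0], 0.14, -1],
    [[0.39, 0.737, 0], 0.22, -1],
    [[0.52, 0.983, 0], 0.3, -1],
    [[0.52, 0.983, 0], 0.333, -1],
    [[0.52, 0.983, 0], 0.333, -1],
    [[0.52, 0.983, 0], 0.333, -1],
  ],
)

```text
clock: 8.18
position: [532.3, -79.5, 271.2]
tcp_rot: [179.9, 0.2, -40.4]
ft_force: [0.1, -0.2, -0.0]
finger_gap: 85.7
```

```bash
cat > look.py <<'E'
from h import *
import sys,pickle
n,x0,x1,y0,y1,f=sys.argv[1],*map(int,sys.argv[2:7])
s=bot.state();print(s["clock"],s["position"],s["tcp_rot"],s["ft_force"],s["finger_gap"])
m=bot.camera_model("wrist");im=bot.camera("wrist");cv2.imwrite(f"pics/{n}.png",im);pickle.dump(m,open(n+".pkl","wb"))
cv2.imwrite(f"pics/{n}c.png",cv2.resize(im[y0:y1,x0:x1],None,fx=f,fy=f,interpolation=2))
E
python3 look.py w5 220 420 150 300 4
```

```text
8.1833 [532.25964973 -79.52617568 271.23474131] [ 1.79948155e+02  1.60433264e-01 -4.03511619e+01] [ 0.12729472 -0.21255331 -0.04413994] 85.68348455714329
```

View pics/w5c.png

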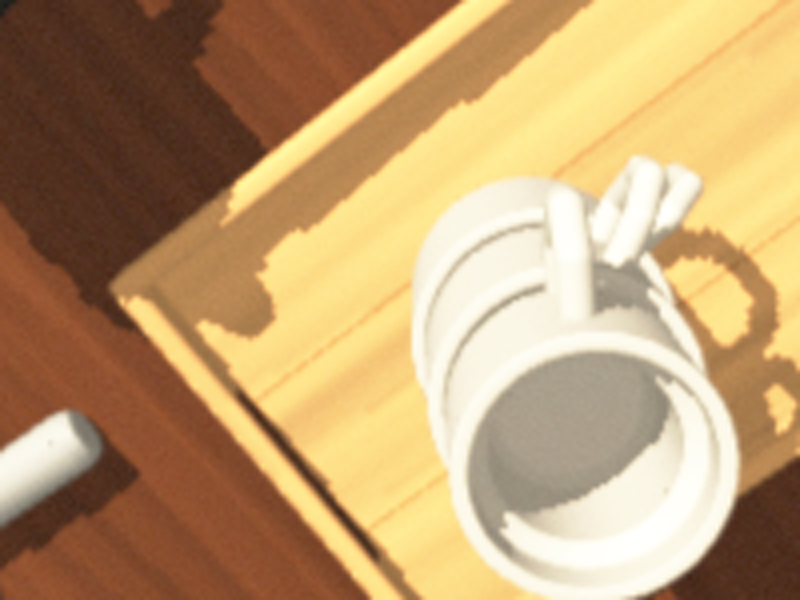

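The small cup's rim is centred at (368.8,266.8).

```bash
python3 - <<'E'
from h import *
import pickle
m=pickle.load(open("w5.pkl","rb"))
P=cast(m,[[368.75,266.75],[333,266],[404.5,266]],178);print(P,np.hypot(*(P[1]-P[2])[:2]))
print(tool([*P[0][:2],138]))
E
```

```text
[[ 546.41166568 -116.75132838  178.        ]
 [ 526.56385906  -99.14007614  178.        ]
 [ 566.97989714 -133.42395273  178.        ]] 52.998493635948186
[0.238 0.131 0.891]
```

jog_arm(
  plan=[
    [[0.2, 0.11, 0], 0, -1],
    [[0.238, 0.131, 0.1], 0, -1],
    [[0.238, 0.131, 0.3], 0, -1],
    [[0.238, 0.131, 0.55], 0, -1],
    [[0.238, 0.131, 0.75], 0, -1],
    [[0.238, 0.131, 0.85], 0, -1],
    [[0.238, 0.131, 0.878], 0, -1],
    [[0.238, 0.131, 0.878], 0, -1],
    [[0.238, 0.131, 0.878], 0, -1],
  ],
)

```text
clock: 8.98
position: [547.9, -116.6, 142.1]
tcp_rot: [-180.0, -0.1, -40.3]
ft_force: [0.2, 0.1, -0.5]
finger_gap: 85.6
```

```bash
python3 look.py w6 200 440 150 330 3;python3 -c "
from h import *;print(tool([546.6,-116.6,140]))"
```

```text
8.9833 [ 547.92211332 -116.64005287  142.06176367] [-1.79976671e+02 -6.88539669e-02 -4.02614132e+01] [ 0.22053495  0.10955691 -0.48800065] 85.61730749543992
[-0.011  0.005  0.018]
```

View pics/w6c.png

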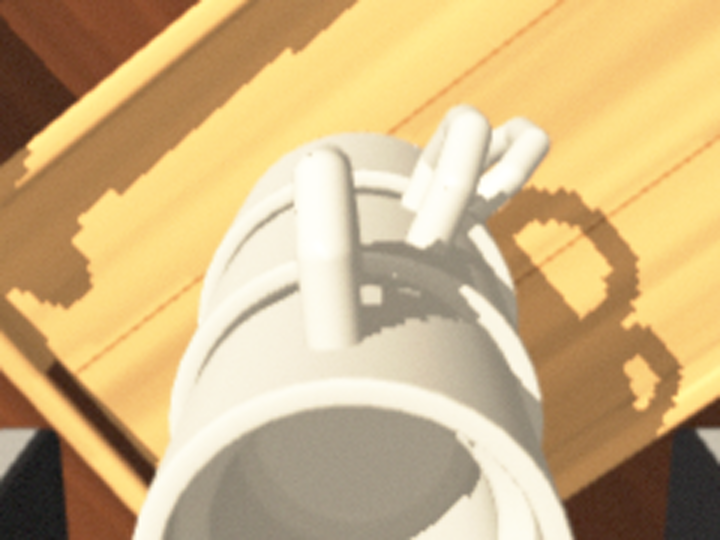

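jog_arm(
  plan=[
    [[-0.011, 0.005, 0], 0, -1],
    [[-0.011, 0.005, 0], 0, -1],
    [[-0.011, 0.005, 0], 0, 0],
    [[-0.011, 0.005, 0], 0, 1],
    [[-0.011, 0.005, 0], 0, 1],
    [[-0.011, 0.005, 0], 0, 1],
    [[-0.011, 0.005, 0], 0, 1],
    [[-0.011, 0.005, 0], 0, 1],
    [[-0.011, 0.005, -0.04], 0, 1],
    [[-0.011, 0.005, -0.1], 0, 1],
    [[-0.011, 0.005, -0.2], 0, 1],
    [[-0.011, 0.005, -0.3], 0, 1],
    [[-0.011, 0.005, -0.4], 0, 1],
    [[-0.011, 0.005, -0.4], 0, 1],
    [[-0.011, 0.005, -0.4], 0, 1],
  ],
)

```text
clock: 10.28
position: [546.3, -117.3, 201.9]
tcp_rot: [-180.0, -0.1, -40.4]
ft_force: [0.3, 0.0, -1.6]
finger_gap: 54.4
```

```bash
python3 look.py w7 200 440 150 330 3;python3 -c "
from h import *;print(tool([576.1,-334.3,190]))"
```

```text
10.2833 [ 546.34521419 -117.29600322  201.94213381] [-1.79959259e+02 -1.20420465e-01 -4.03932673e+01] [ 0.33716125  0.01090861 -1.6095519 ] 54.4324425139154
[1.093 0.972 0.073]
```

jog_arm(
  plan=[
    [[0.1, 0.13, 0], 0, 1],
    [[0.3, 0.35, 0], 0, 1],
    [[0.546, 0.652, 0], 0, 1],
    [[0.546, 0.652, 0], 0, 1],
  ],
)

```text
clock: 10.67
position: [544.1, -248.3, 199.4]
tcp_rot: [179.9, 0.0, -40.5]
ft_force: [0.2, 0.7, -1.0]
finger_gap: 54.7
```

jog_arm(
  plan=[
    [[0.2, 0.25, 0], 0, 1],
    [[0.4, 0.5, 0.2], 0, 1],
    [[0.546, 0.652, 0.35], 0, 1],
    [[0.546, 0.652, 0.35], 0, 1],
    [[0.546, 0.652, 0.35], 0, 1],
  ],
)

```text
clock: 11.08
position: [541.1, -374.3, 143.0]
tcp_rot: [180.0, 0.4, -40.6]
ft_force: [-0.9, 0.8, -2.4]
finger_gap: 54.7
```

```bash
python3 look.py w8 100 540 80 410 1;python3 - <<'E'
from h import *
import pickle
m=pickle.load(open("w8.pkl","rb"));print(proj(m,[[576,-334,12]]))
im=cv2.imread("pics/w8.png");hsv=cv2.cvtColor(im,cv2.COLOR_BGR2HSV)
c=blob((hsv[...,2]>170)&(hsv[...,1]<60),proj(m,[576,-334,12])[0]);P=cast(m,c,12)
print(np.array(c).min(0),c.max(0))
k=np.hypot(P[:,0]-576,P[:,1]+334)<58; k&=(np.hypot(P[:,0]-576,P[:,1]+334)>42);print(k.sum(),circ(P[k]))
print(tool([576.1,-334.3,40]))
E
```

```text
11.0833 [ 541.09618837 -374.3199715   143.04531611] [179.96315606   0.39594784 -40.63926486] [-0.9257761   0.81611363 -2.38185684] 54.656749241257984
[[322.79207265 164.00809212]]
[324 241] [333 248]
0 (np.float64(0.0), np.float64(0.0), np.float64(0.0))
[ 0.013 -0.342  0.7  ]
```

View pics/w8c.png

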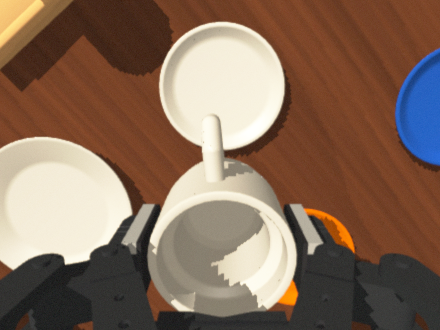

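The white small saucer is at (322,165) in the wrist view, where I predicted it. Orange and blue are to its side.

jog_arm(
  plan=[
    [[0, -0.15, 0], 0, 1],
    [[0.013, -0.342, 0.1], 0, 1],
    [[0.013, -0.342, 0.3], 0, 1],
    [[0.013, -0.342, 0.5], 0, 1],
    [[0.013, -0.342, 0.65], 0, 1],
    [[0.013, -0.342, 0.69], 0, 1],
    [[0.013, -0.342, 0.69], 0, 1],
    [[0.013, -0.342, 0.69], 0, 1],
    [[0.013, -0.342, 0.69], 0, 1],
  ],
)

```text
clock: 11.88
position: [579.8, -334.8, 47.5]
tcp_rot: [-180.0, -0.2, -40.4]
ft_force: [0.1, 0.0, -1.2]
finger_gap: 54.4
```

```bash
python3 -c "
from h import *;print(bot.state()['position'],tool([576.1,-334.3,24]))"
```

```text
[ 579.7811721  -334.7899655    47.47235308] [-0.021  0.013  0.156]
```

jog_arm(
  plan=[
    [[-0.021, 0.013, 0.04], 0, 1],
    [[-0.021, 0.013, 0.08], 0, 1],
    [[-0.021, 0.013, 0.11], 0, 1],
    [[-0.021, 0.013, 0.13], 0, 1],
    [[-0.021, 0.013, 0.14], 0, 1],
    [[-0.021, 0.013, 0.147], 0, 1],
    [[-0.021, 0.013, 0.153], 0, 1],
    [[-0.021, 0.013, 0.158], 0, 1],
    [[-0.021, 0.013, 0.158], 0, 1],
  ],
)

```text
clock: 12.63
position: [574.3, -333.7, 24.0]
tcp_rot: [180.0, -0.0, -40.4]
ft_force: [-6.2, 3.1, 15.8]
finger_gap: 54.7
```

jog_arm(
  plan=[
    [[0, 0, -0.007], 0, 1],
    [[0, 0, -0.007], 0, 0.3],
    [[0, 0, -0.007], 0, 0],
    [[0, 0, -0.007], 0, -1],
    [[0, 0, -0.007], 0, -1],
    [[0, 0, -0.007], 0, -1],
    [[0, 0, -0.1], 0, -1],
    [[0, 0, -0.3], 0, -1],
    [[0, 0, -0.6], 0, -1],
    [[0, 0, -0.9], 0, -1],
    [[0, 0, -1], 0, -1],
    [[0, 0, -1], 0, -1],
    [[0, 0, -1], 0, -1],
  ],
)

```text
clock: 13.72
position: [575.8, -334.6, 173.2]
tcp_rot: [-180.0, -0.2, -40.4]
ft_force: [-0.7, -0.5, 0.1]
finger_gap: 85.8
```

```bash
python3 look.py w9 200 440 150 330 3;python3 - <<'E'
from h import *
import pickle
m=pickle.load(open("w9.pkl","rb"))
im=cv2.imread("pics/w9.png");hsv=cv2.cvtColor(im,cv2.COLOR_BGR2HSV)
c=blob((hsv[...,2]>170)&(hsv[...,1]<60),proj(m,[576,-334,12])[0]);P=cast(m,c,12);print(circ(P),proj(m,[576,-334,12]),proj(m,[576,-334,60]),c.min(0),c.max(0))
print(tool([520,-150,250]))
E
```

```text
13.7167 [ 575.82641751 -334.58716092  173.1720985 ] [-179.98899035   -0.23819966  -40.39083862] [-0.71825833 -0.54293153  0.05687875] 85.82164843827455
(np.float64(571.5942685644428), np.float64(-333.1034817607306), np.float64(47.193828017809885)) [[320.40473537 221.07907179]] [[320.46342828 234.29533151]] [266 170] [373 275]
[-1.072 -0.696 -0.527]
```

View pics/w9c.png

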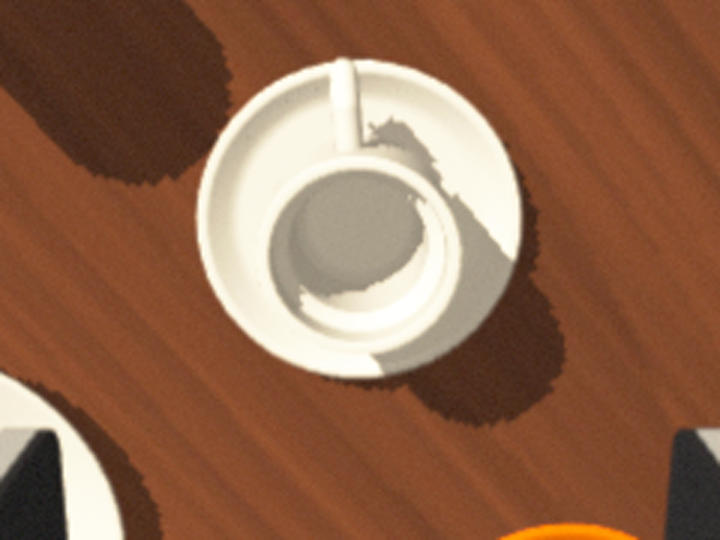

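```bash
python3 - <<'E'
from h import *
import pickle
m=pickle.load(open("w9.pkl","rb"))
print(cast(m,[[319.8,223]],12),cast(m,[[321.3,234.8]],60))
print(tool([546.5,-117,235]))
E
```

```text
[[ 574.40052629 -335.01628909   12.        ]] [[ 576.23358313 -334.73666722   60.        ]]
[-1.08  -0.979 -0.427]
```

jog_arm(
  plan=[
    [[0, 0, -0.2], 0, -1],
    [[-0.2, -0.18, -0.427], 0, -1],
    [[-0.4, -0.36, -0.427], 0, -1],
    [[-0.54, -0.49, -0.427], 0, -1],
    [[-0.54, -0.49, -0.427], 0, -1],
  ],
)

```text
clock: 14.18
position: [559.0, -219.2, 234.4]
tcp_rot: [-179.9, 0.3, -40.1]
ft_force: [-0.3, 0.9, 0.7]
finger_gap: 85.6
```

jog_arm(
  plan=[
    [[-0.2, -0.18, 0], 0.06, -1],
    [[-0.4, -0.36, 0], 0.13, -1],
    [[-0.54, -0.49, 0], 0.2, -1],
    [[-0.54, -0.49, 0], 0.222, -1],
    [[-0.54, -0.49, 0], 0.222, -1],
    [[-0.54, -0.49, 0], 0.222, -1],
  ],
)

```text
clock: 14.68
position: [546.1, -116.6, 233.6]
tcp_rot: [179.9, 0.1, -60.3]
ft_force: [-0.5, 0.5, 0.2]
finger_gap: 85.5
```

```bash
python3 look.py w10 220 420 150 300 4
```

```text
14.6833 [ 546.12951973 -116.6447647   233.62113374] [ 1.79886033e+02  1.00295429e-01 -6.02607389e+01] [-0.47718184  0.49539676  0.16057685] 85.52120142058479
```

View pics/w10c.png

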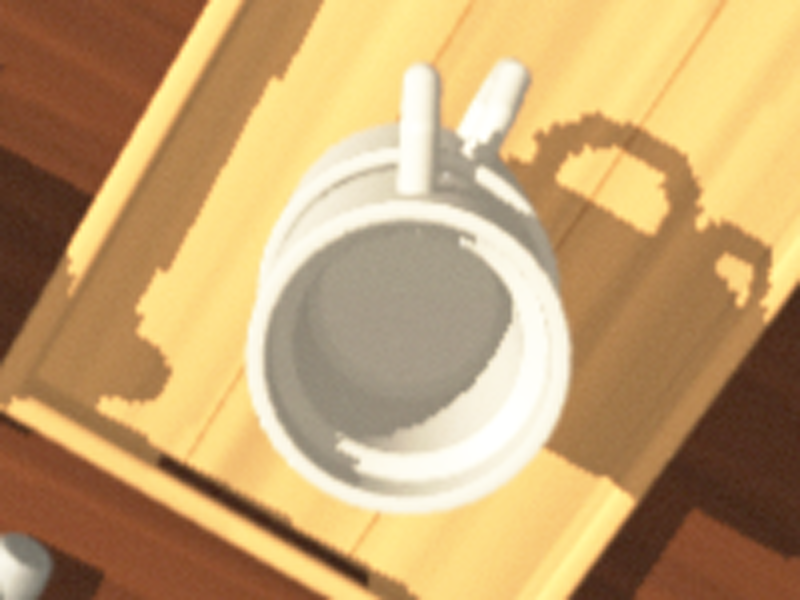

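```bash
python3 - <<'E'
from h import *
import pickle
m=pickle.load(open("w10.pkl","rb"))
P=cast(m,[[322.25,239.4]],134)[0];print(P)
print(tool([*P[:2],90]))
E
```

```text
[ 546.53861932 -117.23435756  134.        ]
[ 0.002 -0.003  0.959]
```

jog_arm(
  plan=[
    [[0.002, 0.0, 0.1], 0, -1],
    [[0.002, 0.0, 0.35], 0, -1],
    [[0.002, 0.0, 0.6], 0, -1],
    [[0.002, 0.0, 0.8], 0, -1],
    [[0.002, 0.0, 0.92], 0, -1],
    [[0.002, 0.0, 0.959], 0, -1],
    [[0.002, 0.0, 0.959], 0, -1],
    [[0.002, 0.0, 0.959], 0, -1],
  ],
)

```text
clock: 15.4
position: [547.1, -118.0, 91.8]
tcp_rot: [180.0, -0.0, -60.4]
ft_force: [-0.7, 0.2, 0.1]
finger_gap: 85.3
```

```bash
python3 -c "
from h import *;print(bot.state()['position'],tool([546.5,-117.2,90]))"
```

```text
[ 547.12469903 -117.97744305   91.78953228] [-0.007  0.001  0.012]
```

jog_arm(
  plan=[
    [[-0.007, 0, 0.005], 0, -1],
    [[-0.007, 0, 0.005], 0, -1],
    [[-0.007, 0, 0.005], 0, 0],
    [[-0.007, 0, 0.005], 0, 1],
    [[-0.007, 0, 0.005], 0, 1],
    [[-0.007, 0, 0.005], 0, 1],
    [[-0.007, 0, 0.005], 0, 1],
    [[-0.007, 0, 0.005], 0, 1],
    [[-0.007, 0, -0.04], 0, 1],
    [[-0.007, 0, -0.1], 0, 1],
    [[-0.007, 0, -0.2], 0, 1],
    [[-0.007, 0, -0.4], 0, 1],
    [[-0.007, 0, -0.6], 0, 1],
    [[-0.007, 0, -0.85], 0, 1],
    [[-0.007, 0, -0.85], 0, 1],
    [[-0.007, 0, -0.85], 0, 1],
  ],
)

```text
clock: 16.73
position: [547.9, -116.7, 222.2]
tcp_rot: [-179.8, -0.3, -60.4]
ft_force: [0.3, -0.2, -3.6]
finger_gap: 62.5
```

```bash
python3 -c "
from h import *;print(bot.state()['position'],bot.state()['qpos'],tool([574.5,341.2,215]))"
```

```text
[ 547.89185417 -116.74251311  222.22304893] [-2.02357179e+01  1.61449449e+01 -1.10528725e+00  7.23976900e+01
 -5.78376162e-03  1.30129268e+02] [-2.566 -1.664  0.042]
```

jog_arm(
  plan=[
    [[-0.15, -0.09, 0], 0, 1],
    [[-0.35, -0.21, 0], 0, 1],
    [[-0.6, -0.36, 0], 0, 1],
    [[-0.783, -0.47, 0], 0, 1],
    [[-0.783, -0.47, 0], 0, 1],
  ],
)

```text
clock: 17.15
position: [547.8, 26.3, 217.4]
tcp_rot: [179.9, 0.2, -60.0]
ft_force: [-0.7, 0.4, -1.4]
finger_gap: 62.6
```

jog_arm(
  plan=[
    [[-0.2, -0.12, 0], 0, 1],
    [[-0.4, -0.24, 0], 0, 1],
    [[-0.6, -0.36, 0], 0, 1],
    [[-0.783, -0.47, 0], 0, 1],
    [[-0.783, -0.47, 0], 0, 1],
  ],
)

```text
clock: 17.57
position: [551.5, 162.4, 217.3]
tcp_rot: [179.9, 0.2, -60.1]
ft_force: [-0.1, -0.4, -2.2]
finger_gap: 62.2
```

jog_arm(
  plan=[
    [[-0.2, -0.12, 0], -0.07, 1],
    [[-0.4, -0.24, 0], -0.14, 1],
    [[-0.6, -0.36, 0], -0.21, 1],
    [[-0.783, -0.47, 0.1], -0.28, 1],
    [[-0.783, -0.47, 0.3], -0.36, 1],
    [[-0.783, -0.47, 0.4], -0.444, 1],
    [[-0.783, -0.47, 0.4], -0.444, 1],
    [[-0.783, -0.47, 0.4], -0.444, 1],
    [[-0.783, -0.47, 0.4], -0.444, 1],
  ],
)

```text
clock: 18.32
position: [556.2, 294.0, 159.4]
tcp_rot: [180.0, -0.0, -20.6]
ft_force: [0.5, -0.2, -1.6]
finger_gap: 62.4
```

```bash
python3 look.py w11 100 540 0 330 1;python3 - <<'E'
from h import *
import pickle
m=pickle.load(open("w11.pkl","rb"))
im=cv2.imread("pics/w11.png");hsv=cv2.cvtColor(im,cv2.COLOR_BGR2HSV)
q=proj(m,[574.5,341.2,14])[0];print(q)
c=blob((hsv[...,2]>170)&(hsv[...,1]<60),q);P=cast(m,c,14)
d=np.hypot(P[:,0]-574.5,P[:,1]-341.2);k=abs(d-60)<5;print(len(c),k.sum(),circ(P[k]))
print(tool([574.5,341.2,40]))
E
```

```text
18.3167 [556.24623141 294.02387827 159.41898546] [ 1.79993784e+02 -1.06936885e-02 -2.06255254e+01] [ 0.52530676 -0.19804934 -1.61423849] 62.41274616055705
[322.23932649 166.49323747]
1268 391 (np.float64(573.2606323675813), np.float64(340.02451653809845), np.float64(59.227913321105))
[-0.001 -0.334  0.802]
```

View pics/w11c.png

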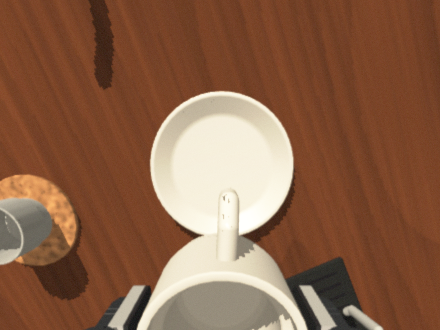

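jog_arm(
  plan=[
    [[0, -0.15, 0], 0, 1],
    [[0, -0.33, 0.1], 0, 1],
    [[0, -0.333, 0.3], 0, 1],
    [[0, -0.333, 0.5], 0, 1],
    [[0, -0.333, 0.7], 0, 1],
    [[0, -0.333, 0.77], 0, 1],
    [[0, -0.333, 0.77], 0, 1],
    [[0, -0.333, 0.77], 0, 1],
    [[0, -0.333, 0.77], 0, 1],
  ],
)

```text
clock: 19.12
position: [575.2, 342.0, 46.3]
tcp_rot: [-179.8, -0.2, -20.5]
ft_force: [-0.1, 0.1, -1.5]
finger_gap: 62.5
```

```bash
python3 -c "
from h import *;print(bot.state()['position'],tool([574.1,340.9,25]))"
```

```text
[575.23449742 341.95032209  46.28651774] [-0.005  0.01   0.142]
```

jog_arm(
  plan=[
    [[-0.005, 0.009, 0.04], 0, 1],
    [[-0.005, 0.009, 0.08], 0, 1],
    [[-0.005, 0.009, 0.1], 0, 1],
    [[-0.005, 0.009, 0.115], 0, 1],
    [[-0.005, 0.009, 0.125], 0, 1],
    [[-0.005, 0.009, 0.132], 0, 1],
    [[-0.005, 0.009, 0.137], 0, 1],
    [[-0.005, 0.009, 0.137], 0, 1],
  ],
)

```text
clock: 19.78
position: [572.1, 340.5, 26.5]
tcp_rot: [-179.9, -0.1, -20.4]
ft_force: [-7.8, -4.6, 18.9]
finger_gap: 62.7
```

jog_arm(
  plan=[
    [[0, 0, -0.012], 0, 1],
    [[0, 0, -0.012], 0, 0.3],
    [[0, 0, -0.012], 0, 0],
    [[0, 0, -0.012], 0, -1],
    [[0, 0, -0.012], 0, -1],
    [[0, 0, -0.012], 0, -1],
    [[0, 0, -0.1], 0, -1],
    [[0, 0, -0.3], 0, -1],
    [[0, 0, -0.6], 0, -1],
    [[0, 0, -0.9], 0, -1],
    [[0, 0, -1], 0, -1],
    [[0, 0, -1], 0, -1],
    [[0, 0, -1], 0, -1],
  ],
)

```text
clock: 20.87
position: [573.3, 341.0, 174.6]
tcp_rot: [-179.8, -0.2, -20.4]
ft_force: [0.6, -0.6, -0.9]
finger_gap: 85.4
```

```bash
python3 look.py w12 200 440 150 330 3;python3 - <<'E'
from h import *
import pickle
m=pickle.load(open("w12.pkl","rb"))
im=cv2.imread("pics/w12.png");hsv=cv2.cvtColor(im,cv2.COLOR_BGR2HSV)
q=proj(m,[574,340,14])[0]
c=blob((hsv[...,2]>100)&(hsv[...,1]<70),q);P=cast(m,c,14);d=np.hypot(P[:,0]-573.5,P[:,1]-340.5);k=abs(d-60)<4;print(k.sum(),circ(P[k]))
print(tool([546.5,-117,220]))
E
```

```text
20.8667 [573.31551674 340.99816145 174.61807767] [-1.79848514e+02 -1.61702948e-01 -2.04108912e+01] [ 0.57490519 -0.64975979 -0.91695005] 85.39963431409056
364 (np.float64(573.4008025354144), np.float64(340.18641641832596), np.float64(59.5275092901758))
[ 0.903  2.918 -0.316]
```

View pics/w12c.png

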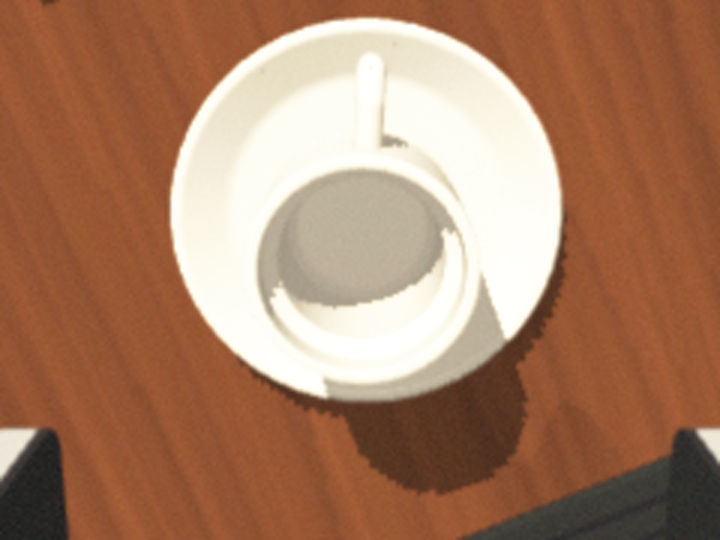

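jog_arm(
  plan=[
    [[0, 0, -0.25], 0, -1],
    [[0.06, 0.2, -0.35], 0, -1],
    [[0.15, 0.48, -0.35], 0, -1],
    [[0.22, 0.72, -0.35], 0, -1],
    [[0.301, 0.973, -0.35], 0, -1],
    [[0.301, 0.973, -0.35], 0, -1],
  ],
)

```text
clock: 21.42
position: [562.1, 181.7, 223.1]
tcp_rot: [179.7, 0.2, -20.8]
ft_force: [0.3, 0.7, -0.2]
finger_gap: 85.5
```

jog_arm(
  plan=[
    [[0.075, 0.243, 0], 0, -1],
    [[0.15, 0.486, 0], 0, -1],
    [[0.225, 0.73, 0], 0, -1],
    [[0.301, 0.973, 0], 0, -1],
    [[0.301, 0.973, 0], 0, -1],
  ],
)

```text
clock: 21.83
position: [553.8, 29.9, 223.0]
tcp_rot: [179.8, 0.2, -20.8]
ft_force: [0.9, -0.2, -0.1]
finger_gap: 85.2
```

jog_arm(
  plan=[
    [[0.075, 0.243, 0], 0.07, -1],
    [[0.15, 0.486, 0], 0.14, -1],
    [[0.225, 0.73, 0], 0.21, -1],
    [[0.301, 0.973, 0], 0.28, -1],
    [[0.301, 0.973, 0], 0.35, -1],
    [[0.301, 0.973, 0], 0.43, -1],
    [[0.301, 0.973, 0], 0.51, -1],
    [[0.301, 0.973, 0], 0.578, -1],
    [[0.301, 0.973, 0], 0.578, -1],
    [[0.301, 0.973, 0], 0.578, -1],
    [[0.301, 0.973, 0], 0.578, -1],
  ],
)

```text
clock: 22.75
position: [546.0, -116.6, 224.3]
tcp_rot: [179.9, 0.1, -72.3]
ft_force: [0.5, -0.6, 0.2]
finger_gap: 85.4
```

```bash
python3 - <<'E'
from h import *
import pickle
m=pickle.load(open("w12.pkl","rb"));print("medium cup",cast(m,[[323,239]],68))
E
python3 look.py w13 220 420 150 300 4; python3 - <<'E'
from h import *
import pickle
m=pickle.load(open("w13.pkl","rb"));im=cv2.imread("pics/w13.png");hsv=cv2.cvtColor(im,cv2.COLOR_BGR2HSV)
q=proj(m,[546.5,-117,82])[0];print(q)
c=blob((hsv[...,1]<50),q);print(c.min(0),c.max(0))
P=cast(m,c,82);ctr=np.array([546.5,-117.])
for _ in range(4):
    d=np.hypot(*(P[:,:2]-ctr).T);k=abs(d-34)<2.5;f=circ(P[k]);ctr=np.array(f[:2])
print(k.sum(),f,tool([*ctr,0]))
far=P[np.argmax(d)];print("handle dir",np.degrees(np.arctan2(*(far[:2]-ctr)[::-1])),d.max())
E
```

```text
medium cup [[574.06587891 339.41369313  68.        ]]
22.75 [ 546.03408365 -116.59362292  224.29681402] [ 1.79909196e+02  6.87046685e-02 -7.22511605e+01] [ 0.49668415 -0.59808672  0.22768725] 85.38469169462901
[321.77873242 226.05573153]
[283 162] [360 263]
220 (np.float64(547.4270155385959), np.float64(-116.46085955693616), np.float64(34.11542862104869)) [ 0.003 -0.01   1.497]
handle dir 3.3984997774691936 54.909031039879544
```

View pics/w13c.png

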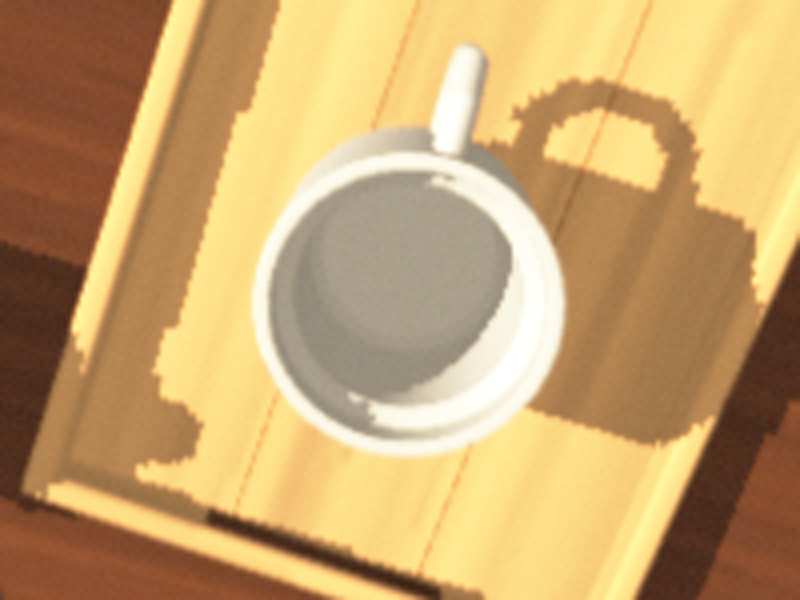

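jog_arm(
  plan=[
    [[0.003, 0, 0.1], 0, -1],
    [[0.003, 0, 0.3], 0, -1],
    [[0.003, 0, 0.5], 0, -1],
    [[0.003, 0, 0.64], 0, -1],
    [[0.003, 0, 0.64], 0, -1],
  ],
)

```text
clock: 23.22
position: [543.2, -116.2, 124.6]
tcp_rot: [179.6, 0.3, -72.3]
ft_force: [-1.1, 0.1, -0.6]
finger_gap: 85.3
```

jog_arm(
  plan=[
    [[0, 0, 0.15], 0, -1],
    [[0, 0, 0.35], 0, -1],
    [[0, 0, 0.52], 0, -1],
    [[0, 0, 0.59], 0, -1],
    [[0, 0, 0.62], 0, -1],
    [[0, 0, 0.62], 0, -1],
    [[0, 0, 0.62], 0, -1],
  ],
)

```text
clock: 23.8
position: [547.7, -117.9, 37.9]
tcp_rot: [-179.9, -0.1, -72.4]
ft_force: [-0.7, -0.1, 0.1]
finger_gap: 85.5
```

```bash
python3 -c "
from h import *;s=bot.state();print(s['position'],s['ft_force'],tool([546.6,-117,33]))"
```

```text
[ 547.67858107 -117.93722545   37.92447142] [-0.71239708 -0.14851792  0.06553501] [-0.008  0.005  0.033]
```

jog_arm(
  plan=[
    [[-0.007, 0.004, 0.02], 0, -1],
    [[-0.007, 0.004, 0.02], 0, -1],
    [[-0.007, 0.004, 0.02], 0, 0],
    [[-0.007, 0.004, 0.02], 0, 1],
    [[-0.007, 0.004, 0.02], 0, 1],
    [[-0.007, 0.004, 0.02], 0, 1],
    [[-0.007, 0.004, 0.02], 0, 1],
    [[-0.007, 0.004, 0.02], 0, 1],
  ],
)

```text
clock: 24.47
position: [546.2, -116.9, 34.9]
tcp_rot: [-179.9, -0.1, -72.4]
ft_force: [-1.7, 1.7, 6.2]
finger_gap: 67.8
```

jog_arm(
  plan=[
    [[0, 0, -0.03], 0, 1],
    [[0, 0, -0.08], 0, 1],
    [[0, 0, -0.2], 0, 1],
    [[0, 0, -0.4], 0, 1],
    [[0, 0, -0.6], 0, 1],
    [[0, 0, -0.8], 0, 1],
    [[0, 0, -0.8], 0, 1],
    [[0, 0, -0.8], 0, 1],
  ],
)

```text
clock: 25.13
position: [547.0, -117.3, 155.8]
tcp_rot: [-179.8, -0.2, -72.4]
ft_force: [0.5, 0.0, -3.1]
finger_gap: 68.0
```

```bash
python3 -c "
from h import *;s=bot.state();print(s['position'],s['qpos'],tool([392.3,-320,150]))
import pickle;w=pickle.load(open('w11.pkl','rb'))
# large saucer seen earlier in w8
m=pickle.load(open('w8.pkl','rb'));im=cv2.imread('pics/w8.png');hsv=cv2.cvtColor(im,cv2.COLOR_BGR2HSV)
m1=pickle.load(open('w1.pkl','rb'));im=cv2.imread('pics/w1.png');hsv=cv2.cvtColor(im,cv2.COLOR_BGR2HSV)
q=proj(m1,[392,-320,16])[0];c=blob((hsv[...,2]>150)&(hsv[...,1]<60),q);P=cast(m1,c,16);k=abs(np.hypot(P[:,0]-392,P[:,1]+320)-70)<5;print(q,k.sum(),circ(P[k]))
"
```

```text
[ 547.04517035 -117.2712162   155.81118442] [-2.03163759e+01  1.79050799e+01 -8.17395777e+00  6.36515610e+01
 -7.56494624e-03  1.42110265e+02] [0.977 1.392 0.037]
[329.46681327 377.37048436] 161 (np.float64(390.8917278379106), np.float64(-320.4458208012877), np.float64(68.52840266303961))
```

jog_arm(
  plan=[
    [[0.1, 0.14, 0], 0, 1],
    [[0.25, 0.35, 0], 0, 1],
    [[0.4, 0.57, 0], 0, 1],
    [[0.488, 0.696, 0], 0, 1],
    [[0.488, 0.696, 0], 0, 1],
  ],
)

```text
clock: 25.55
position: [464.6, -220.3, 151.7]
tcp_rot: [179.8, 0.1, -72.7]
ft_force: [-0.9, 0.5, -3.0]
finger_gap: 67.7
```

jog_arm(
  plan=[
    [[0.12, 0.17, 0], 0, 1],
    [[0.25, 0.36, 0], 0, 1],
    [[0.4, 0.57, 0.1], 0, 1],
    [[0.488, 0.696, 0.3], 0, 1],
    [[0.488, 0.696, 0.5], 0, 1],
    [[0.488, 0.696, 0.58], 0, 1],
    [[0.488, 0.696, 0.58], 0, 1],
    [[0.488, 0.696, 0.58], 0, 1],
  ],
)

```text
clock: 26.22
position: [389.7, -318.0, 64.9]
tcp_rot: [179.9, 0.2, -72.4]
ft_force: [-0.3, -0.6, -2.4]
finger_gap: 67.5
```

```bash
python3 look.py w14 100 540 0 330 1;python3 - <<'E'
from h import *
import pickle
m=pickle.load(open("w14.pkl","rb"))
im=cv2.imread("pics/w14.png");hsv=cv2.cvtColor(im,cv2.COLOR_BGR2HSV)
q=proj(m,[391.7,-320.2,16])[0];print(q)
wood=(hsv[...,1]>100)
c=blob((hsv[...,2]>150)&(hsv[...,1]<60),q);P=cast(m,c,16);c0=np.array([391.7,-320.2])
d=np.hypot(*(P[:,:2]-c0).T);k=(abs(d-70)<5)&(c[:,1]<q[1]);print(k.sum(),circ(P[k]))
print(tool([391.7,-320.2,33]))
E
```

```text
26.2167 [ 389.67746153 -317.97629312   64.94311664] [179.90660733   0.21828175 -72.43090194] [-0.25426814 -0.55967402 -2.44704324] 67.4969405167264
[325.57191901 260.58991183]
333 (np.float64(390.3227474622554), np.float64(-321.5331603715366), np.float64(68.91820272492666))
[ 0.011 -0.004  0.221]
```

jog_arm(
  plan=[
    [[0.013, -0.003, 0.05], 0, 1],
    [[0.013, -0.003, 0.1], 0, 1],
    [[0.013, -0.003, 0.13], 0, 1],
    [[0.013, -0.003, 0.13], 0, 1],
    [[0.013, -0.003, 0.13], 0, 1],
  ],
)

```text
clock: 26.68
position: [391.7, -320.7, 46.7]
tcp_rot: [180.0, 0.0, -72.4]
ft_force: [0.2, 0.4, -1.7]
finger_gap: 67.7
```

```bash
python3 -c "
from h import *;s=bot.state();print(s['position'],s['ft_force'],tool([391.2,-320.6,33]))"
```

```text
[ 391.66890709 -320.68397826   46.73375785] [ 0.1752102   0.41521651 -1.73861205] [-0.001  0.003  0.092]
```

jog_arm(
  plan=[
    [[0, 0, 0.03], 0, 1],
    [[0, 0, 0.05], 0, 1],
    [[0, 0, 0.065], 0, 1],
    [[0, 0, 0.075], 0, 1],
    [[0, 0, 0.082], 0, 1],
    [[0, 0, 0.087], 0, 1],
    [[0, 0, 0.09], 0, 1],
    [[0, 0, 0.09], 0, 1],
    [[0, 0, 0.09], 0, 1],
  ],
)

```text
clock: 27.43
position: [391.8, -321.1, 33.5]
tcp_rot: [-180.0, -0.0, -72.4]
ft_force: [-0.7, 0.1, -2.5]
finger_gap: 68.0
```

Not in contact yet, so I'll lower it a little more.

jog_arm(
  plan=[
    [[0, 0, 0.004], 0, 1],
    [[0, 0, 0.008], 0, 1],
    [[0, 0, 0.011], 0, 1],
    [[0, 0, 0.011], 0, 1],
  ],
)

```text
clock: 27.77
position: [391.5, -321.2, 33.0]
tcp_rot: [180.0, -0.0, -72.4]
ft_force: [-4.1, 1.8, 8.5]
finger_gap: 67.7
```

jog_arm(
  plan=[
    [[0, 0, -0.004], 0, 1],
    [[0, 0, -0.004], 0, 0.3],
    [[0, 0, -0.004], 0, 0],
    [[0, 0, -0.004], 0, -1],
    [[0, 0, -0.004], 0, -1],
    [[0, 0, -0.004], 0, -1],
    [[0, 0, -0.1], 0, -1],
    [[0, 0, -0.3], 0, -1],
    [[0, 0, -0.6], 0, -1],
    [[0, 0, -0.9], 0, -1],
    [[0, 0, -1], 0, -1],
    [[0, 0, -1], 0, -1],
    [[0, 0, -1], 0, -1],
  ],
)

```text
clock: 28.85
position: [392.8, -322.1, 183.3]
tcp_rot: [-179.9, -0.2, -72.4]
ft_force: [-0.3, -0.2, -0.5]
finger_gap: 85.3
```

```bash
python3 look.py w15 180 460 120 330 1; python3 - <<'E'
from h import *
import pickle
sc=bot.camera("scene");t=bot.camera("top");cv2.imwrite("pics/t15.png",t);cv2.imwrite("pics/s15.png",sc)
wc=cv2.imread("pics/w15c.png")
a=cv2.resize(sc[130:430,60:480],(490,350));b=cv2.resize(wc,(280,210))
c=np.zeros((600,800,3),np.uint8);c[:350,:490]=a;c[:210,500:780]=b;c[360:590,:640]=cv2.resize(t[170:340,130:560],(640,230));cv2.imwrite("pics/f.png",c)
E
```

```text
28.85 [ 392.76327307 -322.06826297  183.33289788] [-179.89862684   -0.21468961  -72.42869965] [-0.32407556 -0.22253006 -0.46654806] 85.25087365872244
```

```bash
python3 - <<'E'
from h import *
import pickle
m=pickle.load(open("w15.pkl","rb"));im=cv2.imread("pics/w15.png");hsv=cv2.cvtColor(im,cv2.COLOR_BGR2HSV)
c0=np.array([391.3,-320.7]);P=cast(m,blob(hsv[...,1]<70,proj(m,[*c0,16])[0]),16)
k=abs(np.hypot(*(P[:,:2]-c0).T)-70)<4;print("saucer",k.sum(),circ(P[k]))
g=cv2.GaussianBlur(cv2.cvtColor(im,cv2.COLOR_BGR2GRAY),(3,3),0);c=c0.copy()
for _ in range(3):   # strongest radial edge near the large cup's rim (z 80)
    E=[]
    for a in np.radians(range(0,360,4)):
        r=np.arange(30.5,37.6,.25);W=np.c_[c[0]+r*np.cos(a),c[1]+r*np.sin(a),0*r+80]
        uv=proj(m,W).astype(np.float32);v=cv2.remap(g,uv[None,:,0],uv[None,:,1],1)[0].astype(float)
        d=np.gradient(v);i=np.argmin(d)
        if d[i]<-3:E.append(W[i])
    E=np.array(E);f=circ(E);c=np.array(f[:2])
print("cup rim",len(E),f)
a=cv2.imread("pics/top0.png");b=cv2.imread("pics/t15.png")
D=cv2.absdiff(a,b).max(2)
for n,(x0,x1,y0,y1) in dict(mat=(225,285,208,290),spoon=(300,330,285,335),blue_orange=(425,480,170,265),yellow=(445,498,283,335)).items():print(n,(D[y0:y1,x0:x1]>40).sum())
t=bot.camera_model("top");h=cv2.cvtColor(b,cv2.COLOR_BGR2HSV)
for n,uv,z in(("small",(404,232),12),("large",(403,291),16),("medium",(186,238),14)):
    print(n,np.round(circ(cast(t,blob((h[...,1]<60)&(h[...,2]>140),uv),z)),1))
for z0,n,uv in((0,"s",(404,232)),):pass
print(bot.state()["clock"])
E
```

```text
saucer 417 (np.float64(389.87789932902666), np.float64(-321.92667551832835), np.float64(69.34134718954996))
cup rim 43 (np.float64(391.3237487539423), np.float64(-321.5517025306617), np.float64(33.76993233845663))
mat 0
spoon 139
blue_orange 900
yellow 470
small [ 575.5 -332.7   50.5]
large [ 574.8 -332.1   50.4]
medium [575.7 342.9  60.2]
29.0
```

```bash
python3 -c "
from workcell import bot;print(bot.hand_in())"
```

```text
the job is handed in; nothing more can be done
None
```

I took the stack apart from the top down and handed the job in at about 29 s. The milk pot is on the coaster, and the small, medium and large cups are each on their own saucer. The gripper was open and about 100 mm above the large cup's rim.

**Placement:** Wrist-camera checks after each release put every piece within about 2 mm of centre: pot about 1 mm, small cup about 2 mm, medium cup about 1 mm, large cup about 1.5 mm. I viewed the first three set down upright. The large cup I checked only by numbers, because the picture limit was reached.

**Contact forces:** The readings at set-down were about 5, 16, 19 and 9 N for the pot, small, medium and large cups. The two middle ones were firmer than I had aimed for.

**Surroundings:** The mat area with the two jugs was unchanged between the first and last top pictures. The comparison did show differences around the spoon and the blue, orange and yellow dishes. I put these down to the arm and its shadow, since nothing there was handled, but I could not view a picture to confirm. The large saucer's fit in the last top picture failed, probably because the arm was over it (the search picked up the small saucer instead), so I used the wrist-camera fit there.

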